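# Hold the cheese safe's self-closing gate wide for loading

## Task

Open the wire-mesh cheese safe so that a colleague can load it with both hands: squeeze the catch on the frame (left of the gate) until it stays drawn, then squeeze the sprung catch on the gate and, with it squeezed, swing the gate out past its half-open check until it stands square to the front of the safe or wider. The gate pulls itself shut, so do not let it snap back, and finish while still holding it wide and still; leave the cheese and the other things on the table undisturbed.

Things in the scene. Friction and masses are not known exactly. Their poses are not given: they have to be found in the camera images.
- safe: Cheese safe: steel-frame and wire-mesh box fixed to the table, 190 (x) x 290 (y) x 205 mm high, highest part (roller check on the roof) 222. Origin under its middle; its front (at x = -95 mm) looks along its own -x, its own y runs along the front to the left. The gate is in the front, hinged at its right end. The table before it is clear as far as the gate sweeps.
- frame_grip (a point): Middle of the frame catch when squeezed, 190 mm above the table, 33 mm before the safe's face, left of the gate; axes as the safe's. The catch is two upright black bars side by side along y, 16 mm deep, tops at 205 mm, feet at 141: left one fixed, right one the sliding tab. Across both in y: 41 mm at rest (-27.5 to +13.5 from this point), 27 squeezed (-13.5 to +13.5).
- frame_tab (a point): Middle of the frame catch's sliding tab (10 mm wide in y), 190 mm above the table; slides in the safe's +y towards the fixed bar. Its other side has 34 mm free before the gate catch. The bolt on it (8 mm round, 160 mm above the table) lies across the gate's edge.
- frame_catch (a joint): Sliding of the frame catch's tab to the left, towards its fixed bar, in m: 0 bolt fully across the gate's edge (starts at 0 to 0.003), 0.014 fully squeezed; from 0.010 the gate is free of it. No spring: it needs about 4 N and stays where it is left, so it can be let go once drawn.
- gate_grip (a point): Middle of the gate catch when squeezed, 190 mm above the table, 33 mm before the gate's face; swings with the gate, 157 mm from the hinge axis along the gate (its own y), 27 mm before the axis (its own -x). Two upright black bars along that y, 16 mm deep, tops at 205 mm: the one nearer the hinge is fixed. Across both: 39 mm at rest (-12.5 to +26.5 from this point), 25 squeezed (-12.5 to +12.5).
- gate_tab (a point): Middle of the gate catch's sprung tab (10 mm wide in y, foot at 120 mm; the fixed bar's foot is at 131), 190 mm above the table; slides along the gate towards the hinge. With the gate shut it is left of the fixed bar, nearest to the frame catch.
- gate_catch (a joint): Sliding of the gate catch's tab towards the hinge, in m: 0 bolt fully out behind its keeper on the frame, 0.014 fully squeezed; from 0.010 the bolt is clear. Sprung: 4 N at first, 7.5 N at the end; it shoots back when let go, so start the gate while it is squeezed. Once the gate has swung 0.15 rad it no longer matters.
- gate (a joint): Swing of the gate in rad about gate_hinge: 0 shut, growing as its left end comes out towards the robot and round to the right (anticlockwise from above), stop at 1.85. A spring pulls it shut everywhere (about 1.5 N at the catch). A roller check at the hinge resists up to about 4 N more at the catch from 0.5 to 0.85, then helps; let go past it, the gate falls back and rests half open near 1.2.
- gate_hinge (a point): Point on the gate's upright hinge axis, 190 mm above the table, 6 mm before the safe's front; turns with the gate. The gate is 12 mm thick, reaches 195 mm from the axis, and stands from 27 to 189 mm above the table.
- cheese_block: Bystander: the block of cheese inside the safe, 101 x 69 x 98 mm; origin under its middle. Leave alone.
- cheese_big: Bystander: the long block of cheese on the table to the right, 91 x 211 x 67 mm, long side along its y; origin under its middle. Leave alone.
- yellow_board: Bystander: the flat cutting board on the table to the left, 220 x 320 x 14 mm, long side along its y; origin under its middle. Leave alone.
- cheese_slice_1: Bystander: slice of cheese on the board, 89 x 67 x 11 mm; origin under its middle. Leave alone.
- cheese_slice_2: Bystander: other slice of cheese on the board, 81 x 65 x 12 mm; origin under its middle. Leave alone.
- cheese_stick: Bystander: stick of cheese on the board, 23 x 70 x 20 mm; origin under its middle. Leave alone.
- spice_3: Bystander: spice jar standing right of the safe, 46 mm across, 105 mm high; origin under its middle. Leave alone.
- scissors_1: Bystander: scissors lying at the far right, 87 x 199 x 9 mm; origin under its middle. Leave alone.

How it is judged (in metres and radians):
On the way, in this order (a step that is already met when the one before it is completed fails the run):
1. the frame catch is drawn while the gate is still shut (value of joint frame_catch above 0.01 m and value of joint gate below 0.08 rad), for 0.2 s.
2. with the frame catch drawn, the gate catch is squeezed at the shut gate (value of joint gate_catch above 0.009 m and value of joint frame_catch above 0.008 m and value of joint gate below 0.15 rad), for 0.1 s.
3. the gate is swung past its half-open check (value of joint gate above 1.2 rad), for 0.1 s.
At the end, for the whole second after the job is handed in: The gate stands at least 1.42 rad (81 degrees) open and still (under 0.15 rad/s), the fingers press on the gate or its catch with more than 0.7 N, the frame catch is still drawn (over 8 mm), and every bystander is within 30 mm of where it stood (value of joint gate above 1.42 rad and velocity of joint gate between -0.15 and 0.15 rad/s and contact force between the fingers and gate above 0.7 N and value of joint frame_catch above 0.008 m and distance of each of cheese_block, cheese_big, yellow_board, cheese_slice_1, cheese_slice_2, cheese_stick, spice_3, scissors_1 from where it was at the start of the episode below 0.03 m); the arm keeps its last pose, push and grip.
It fails at once if the gate was let go and snapped back (faster than 1.5 rad/s towards shut) (velocity of joint gate below -1.5 rad/s).
It fails at once if a cheese, the board, the jar or the scissors was disturbed (moved 30 mm) (distance of any of cheese_block, cheese_big, yellow_board, cheese_slice_1, cheese_slice_2, cheese_stick, spice_3, scissors_1 from where it was at the start of the episode above 0.03 m).
It also fails if it takes over 48 s, if anything falls off the work surface, if the arm or the gripper's body presses on something with over 40 N, if the wrist force passes 120 N, or if a joint passes its speed limit or range.

## Robot

A 6-joint arm with a two-finger parallel gripper is mounted at the origin on a cart in front of the work surface, level with it; the furniture and walls round the work are solid. World frame = base frame: x ahead of the robot, y to its left, z up, the work surface at z = 0. Lengths are in mm, angles in degrees, forces in N, time in s.
With the tool pointing down it reaches from about 350 to 850 mm from the base axis. Payload 8.1 kg.
Tool frame: the origin (TCP) lies midway between the tips of the shut fingers; the grasp point (between the pads) lies 19 mm behind it; z points along the fingers, x is the direction in which the jaws open and shut, and the axes are right-handed (so a half turn about z gives the same grasp; the last joint's range is limited). The gripper opens to 85 mm and grips with 20 to 120 N. Pads are 22 mm wide; open, the fingers measure 114 mm over their backs; the gripper's body (76 mm by 85 mm) begins 54 mm behind the grasp point. The pads swing forward as they close: fully open they stand 13 mm farther back than shut.
Start: joints at [-78.232, 7.471, 85.268, -0, 87.261, -4.893], TCP at [172.051, -574.807, 231.292] pointing down, gripper open.
Joint ranges: [-169.43, 169.43], [-51.17, 129.36], [1.28, 143.12], [-76.62, 256.62], [0, 156.53], [-152.29, 152.29]. Speed limits (degrees/s): [136.94, 136.94, 159.86, 180, 180, 180].

## Interface

Orientations are given as [roll, pitch, yaw] about the fixed x, y, z axes, in that order (R = Rz(yaw) Ry(pitch) Rx(roll)).
In Python, from bench import monitor, cams, r gives the robot as it stands.
- The arm moves only by the tool jog_arm, never from a script. Its arguments are lists of equal length, an entry for each row: "offset": the shift along the tool's x, y, z in mm, a list of three; "delta_rot": the turn, a rotation vector about the tool's x, y, z in degrees, a list of three; "jaw": the opening in per cent of the stroke, from 0 (shut) to 100 (fully open). In form: {"offset": [[x, y, z], ...], "delta_rot": [[rx, ry, rz], ...], "jaw": [jaw, ...]}. A call has 1 to 20 rows; each row shifts and turns the pose as measured when the row begins, along the tool's axes as they then stand; what a row does not reach is not made up. A row lasts 1/10 s, in which the tool goes at most 50 mm and 8.59 degrees, less where a joint would pass 70% of its speed; a pose out of reach is approached as far as the arm can. A call is refused whole if a number of a shift passes 50 or a number of a turn 8.59, either way. A call with a gripper value outside its range is refused whole. The fingers move at their own pace and stop on an object; "newtons" is the grip in N (left out, the last holds). Time passes only in rows, so rows that do not move let the fingers close. It gives the time, the measured TCP pose, the force and the opening at its end, in the units of the state.
- monitor.sense(): the state, without advancing time (a new reading comes with each control period).
- cams.snapshot(name): name is "scene" or "top" or "wrist"; returns (picture, depth): 384x512x3 uint8, red, green, blue; 384x512 float32, mm along the optical axis (not along the pixel's ray), 0 where there is no reading.
- cams.camera_model(name): a dict with "K" (3x3 intrinsics, pixels), "k1" (the pictures are not rectified: a ray, as slopes to the right and down, at radius r is drawn at 1 + k1 r^2 times it, then the intrinsics apply), "camera_from_world" (4x4, takes a point from world to camera coordinates). Camera axes: x right, y down, z forward; pixel columns grow to the right and rows downward; lengths in mm; the calibration is good to about 2 mm. A picture is of the moment at which its call begins: read the wrist's pose just before it. camera_model takes no time and is no camera call; for the wrist camera it gives the pose at the moment of the call.
- r.hand_in(): hands the job in, once; it reports no verdict.
The state is a dict: "time": time; "joint_pos": joint angles; "qd": joint speeds; "joint_efforts": joint torques, N m; "tool_pos": TCP position; "tcp_rot": TCP orientation; "ft_force": force on the tool from outside, world axes, zero at the start; "wrist_torque": the same for the moment, N m; "finger_gap": finger opening in mm.
Only numpy, scipy, OpenCV 4.12 (cv2) and the standard library are available. Lean on these libraries where they do the work, as an engineer would, in place of code of your own. Each camera call takes 0.05 s, during which the arm holds its last target.

## Working session

There is one attempt and no reset: what is moved stays moved. The work goes in short steps, Python scripts to look and compute and a tool call to move; the robot and the scene stay as the last step left them, time stands still between calls to the robot, and variables do not carry over. Pictures are saved under pics/ and viewed, and the job is handed in when it is done.

Besides the shell and the picture viewer there is one more tool, called as a command line: name --argument value ..., lists and objects as JSON in quotes. jog_arm: Moves the arm, as the interface text tells. Its arguments: {"type":"object","properties":{"offset":{"type":"array","items":{"type":"array","items":{"type":"number"}}},"delta_rot":{"type":"array","items":{"type":"array","items":{"type":"number"}}},"jaw":{"type":"array","items":{"type":"number"}},"newtons":{"type":"number"}},"required":["offset","delta_rot","jaw"]}

```bash
ls; mkdir -p pics
python3 - <<'E'
from bench import monitor, cams, r
import cv2,numpy as np
print(monitor.sense())
for n in ("scene","top"):
    p,d=cams.snapshot(n); cv2.imwrite(f"pics/{n}0.png",p[:,:,::-1]); np.savez(f"pics/{n}0.npz",p=p,d=d)
    print(n,cams.camera_model(n))
E
```

```text
pics
{'time': 0.0, 'joint_pos': array([-7.82320233e+01,  7.51350507e+00,  8.53294831e+01, -1.64225872e-03,
        8.72622804e+01, -4.89465231e+00]), 'qd': array([-0.03121981,  0.05181245,  0.06370536,  0.06536365, -0.07282073,
        0.00244884]), 'joint_efforts': array([-3.57823556e-04, -5.69394886e+01, -5.00553060e+01, -1.21814592e-04,
        1.44775759e-02, -6.02513478e-05]), 'tool_pos': array([ 171.92350881, -574.26332386,  230.25919831]), 'tcp_rot': array([-1.79992652e+02,  1.05024637e-01, -7.33372843e+01]), 'ft_force': array([ 0.01070161, -0.58767987, -0.18996716]), 'wrist_torque': array([ 0.00748984,  0.00610652, -0.0806058 ]), 'finger_gap': 85.3276867995985}
scene {'K': array([[488.68398894,   0.        , 255.15349671],
       [  0.        , 488.68398894, 193.52665683],
       [  0.        ,   0.        ,   1.        ]]), 'k1': -0.05210128775426396, 'camera_from_world': array([[ 7.30736673e-01, -6.82358439e-01,  2.02700661e-02,
        -4.77452580e+02],
       [-3.14284088e-01, -3.62628556e-01, -8.77340323e-01,
         2.77340640e+02],
       [ 6.06011078e-01,  6.34734190e-01, -4.79440384e-01,
         1.89887592e+03],
       [ 0.00000000e+00,  0.00000000e+00,  0.00000000e+00,
         1.00000000e+00]])}
top {'K': array([[435.63745687,   0.        , 251.40856545],
       [  0.        , 435.63745687, 194.59050798],
       [  0.        ,   0.        ,   1.        ]]), 'k1': -0.04006599410547741, 'camera_from_world': array([[-1.43875818e-02, -9.99889272e-01,  3.80014078e-03,
        -4.27848626e+01],
       [-9.80181808e-01,  1.33528285e-02, -1.97649503e-01,
         6.13425784e+02],
       [ 1.97576875e-01, -6.56852725e-03, -9.80265389e-01,
         1.68218142e+03],
       [ 0.00000000e+00,  0.00000000e+00,  0.00000000e+00,
         1.00000000e+00]])}
```

View pics/scene0.png

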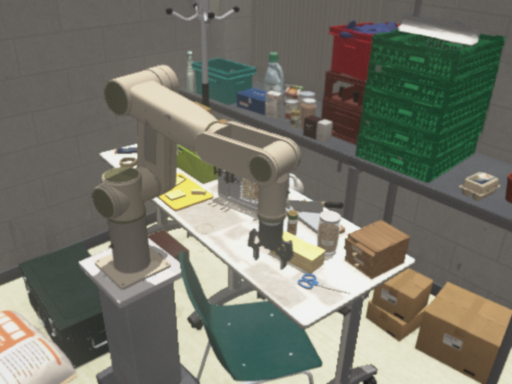

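View pics/top0.png

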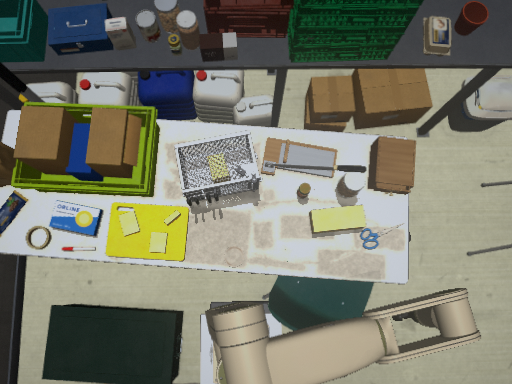

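The top view shows the safe at about (217,165), its front facing the robot near row 195 with the black catch bars at (195–225, 200–218). I'll zoom in on that.

Run:
```python
import cv2,numpy as np
p=np.load("pics/top0.npz")["p"][:,:,::-1]
c=p[115:235,165:275]; cv2.imwrite("pics/top_z.png",cv2.resize(c,None,fx=5,fy=5,interpolation=cv2.INTER_CUBIC)[:600])
p=np.load("pics/scene0.npz")["p"][:,:,::-1]
c=p[150:240,195:345]; cv2.imwrite("pics/scene_z.png",cv2.resize(c,None,fx=5,fy=5,interpolation=cv2.INTER_CUBIC)[:600])
```

```text
(no output)
```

View pics/top_z.png

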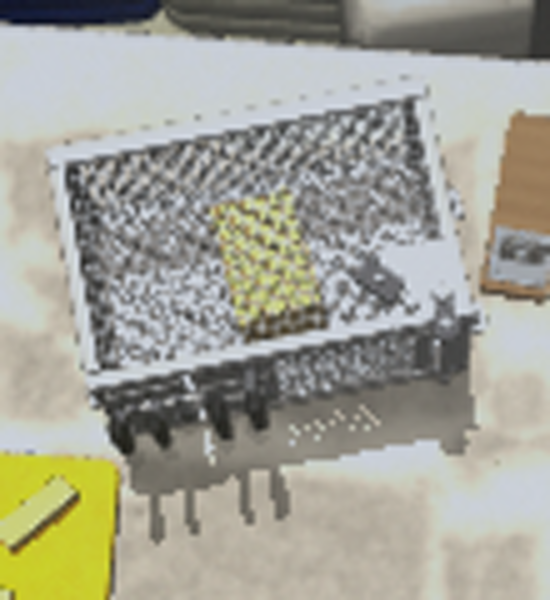

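View pics/scene_z.png

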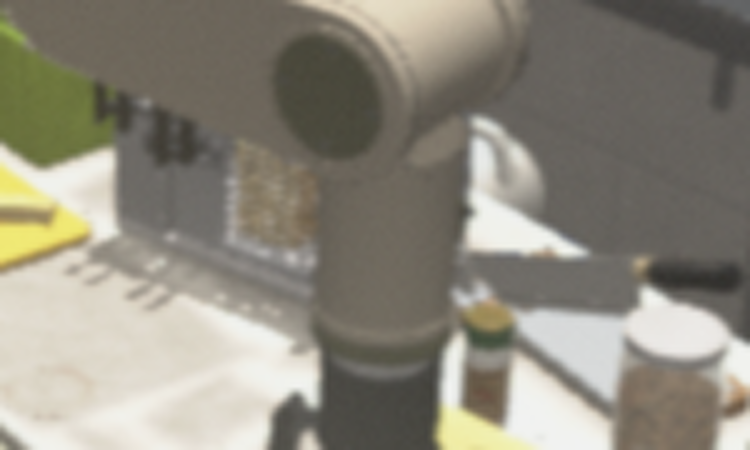

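```bash
cat > h.py <<'E'
import numpy as np,cv2
from bench import monitor,cams,r
def ray(m,u,v):
    K=m["K"];x=(u-K[0,2])/K[0,0];y=(v-K[1,2])/K[1,1]
    p=cv2.undistortPoints(np.array([[[u,v]]],float),K,np.array([m["k1"],0,0,0.]))[0,0]
    T=m["camera_from_world"];R=T[:3,:3];o=-R.T@T[:3,3]
    return o,R.T@np.array([p[0],p[1],1.])
def onz(m,u,v,z):
    o,d=ray(m,u,v);return (o+d*(z-o[2])/d[2])
def proj(m,P):
    T=m["camera_from_world"];q,_=cv2.projectPoints(np.atleast_2d(np.asarray(P,float)),cv2.Rodrigues(T[:3,:3])[0],T[:3,3],m["K"],np.array([m["k1"],0,0,0.]))
    return q[:,0]
E
python3 - <<'E'
from h import *
m=cams.camera_model("top")
f=lambda u,v,z:onz(m,165+u/5-.4,115+v/5-.4,z)
C=[f(*c,205) for c in [(50,152),(425,82),(482,322),(90,383)]]
C=np.array(C);print(C.round(1))
for i in range(4):
    d=C[(i+1)%4]-C[i];print(np.linalg.norm(d),np.degrees(np.arctan2(d[1],d[0])))
print("bars");
for c in [(117,420),(160,410),(215,402),(258,393)]: print(f(*c,205).round(1))
E
```

```text
[[777.7 235.3 205. ]
 [829.1 -47.1 205. ]
 [642.  -86.7 205. ]
 [599.9 202.1 205. ]]
287.05700026791186 -79.69212144095145
191.17960463706424 -168.0546552027225
291.83568139777134 98.29428522666568
180.84948806536596 10.581776669543002
bars
[572.  181.9 205. ]
[579.  150.4 205. ]
[584.5 110.2 205. ]
[590.8  78.6 205. ]
```

jog_arm --offset '[[-23,-28,-10],[-23,-28,-10],[-23,-28,-10],[-23,-28,-10],[-23,-28,-10],[-23,-28,-10],[-23,-28,-10],[-23,-28,-10],[-23,-28,-10],[-23,-28,-10],[-34,-18,0],[-34,-18,0],[-34,-18,0],[-34,-18,0],[-34,-18,0],[-34,-18,0],[-34,-18,0],[-34,-18,0],[-34,-18,0],[-34,-18,0]]' --delta_rot '[[0,0,0],[0,0,0],[0,0,0],[0,0,0],[0,0,0],[0,0,0],[0,0,0],[0,0,0],[0,0,0],[0,0,0],[0,0,0],[0,0,0],[0,0,0],[0,0,0],[0,0,0],[0,0,0],[0,0,0],[0,0,0],[0,0,0],[0,0,0]]' --jaw '[100,100,100,100,100,100,100,100,100,100,100,100,100,100,100,100,100,100,100,100]'

```text
time: 2.1
tool_pos: [455.7, 129.0, 330.6]
tcp_rot: [179.8, 0.8, -73.8]
ft_force: [0.5, 0.2, 0.3]
finger_gap: 85.2
```

Run:
```python
from h import *
s=monitor.sense();print(s["time"],s["tool_pos"],s["tcp_rot"])
m=cams.camera_model("wrist");print(m)
p,d=cams.snapshot("wrist");cv2.imwrite("pics/w1.png",p[:,:,::-1]);np.savez("pics/w1.npz",p=p,d=d,T=m["camera_from_world"])
```

```text
2.1 [455.69107385 129.02173405 330.63224698] [179.83248404   0.84258426 -73.84306502]
{'K': array([[265.93784632,   0.        , 253.78129084],
       [  0.        , 265.93784632, 189.79291058],
       [  0.        ,   0.        ,   1.        ]]), 'k1': -0.06042329703498606, 'camera_from_world': array([[ 2.77135836e-01, -9.60732532e-01, -1.37379160e-02,
         2.77177043e+00],
       [-9.09092541e-01, -2.66814544e-01,  3.19938667e-01,
         3.75994170e+02],
       [-3.11040961e-01, -7.61774329e-02, -9.47338651e-01,
         6.26811461e+02],
       [ 0.00000000e+00,  0.00000000e+00,  0.00000000e+00,
         1.00000000e+00]])}
```

View pics/w1.png

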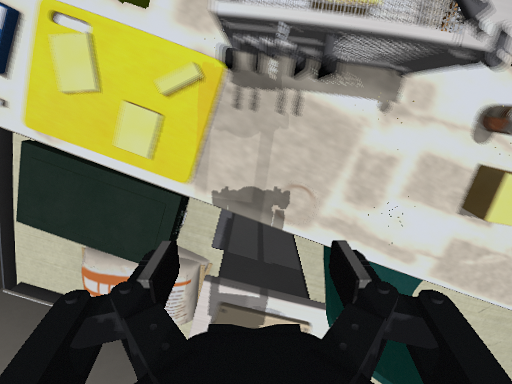

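Run:
```python
from h import *
z=np.load("pics/w1.npz");p=z["p"][:,:,::-1]
T=z["T"];print(-T[:3,:3].T@T[:3,3])
c=p[0:120,205:365]; cv2.imwrite("pics/w1z.png",cv2.resize(c,None,fx=5,fy=5,interpolation=cv2.INTER_CUBIC))
d=z["d"];print(d[20:100:6,225:345:8].astype(int))
```

```text
[536.00937799 150.73253099 473.54572851]
[[244 239 238 235 232 232 232 231 232 231 229 230 230 231 230]
 [265 260 258 256 253 252 248 246 239 238 235 233 231 232 233]
 [414 272 269 265 264 262 261 261 297   0 257 255 248 247 247]
 [418 279 279 271 273 269 280 268 301 282 279 276 273 269 251]
 [421 281 283 272 275 272 274 270 273 301 294 293 291 290 253]
 [423 239 289 380 373 274 297 297 304 305 302 306 318 290 254]
 [426 241 427 428 243 242 301 299 395 311 306 307 305 293 257]
 [245 243 429 429 242 243 429 427 428 308 245 241 304 295 241]
 [418 262 431 433 246 249 430 432 431 296 245 243 293 259 243]
 [420 435 434 436 299 434 435 434 434 292 254 432 291 258 244]
 [425 438 438 438 438 437 436 437 436 317 436 434 295 282 435]
 [441 440 442 440 440 440 440 438 440 440 438 440 439 436 438]
 [444 444 445 444 445 444 444 443 443 443 441 442 441 440 442]
 [446 447 447 444 447 447 447 446 445 446 445 444 445 445 444]]
```

View pics/w1z.png

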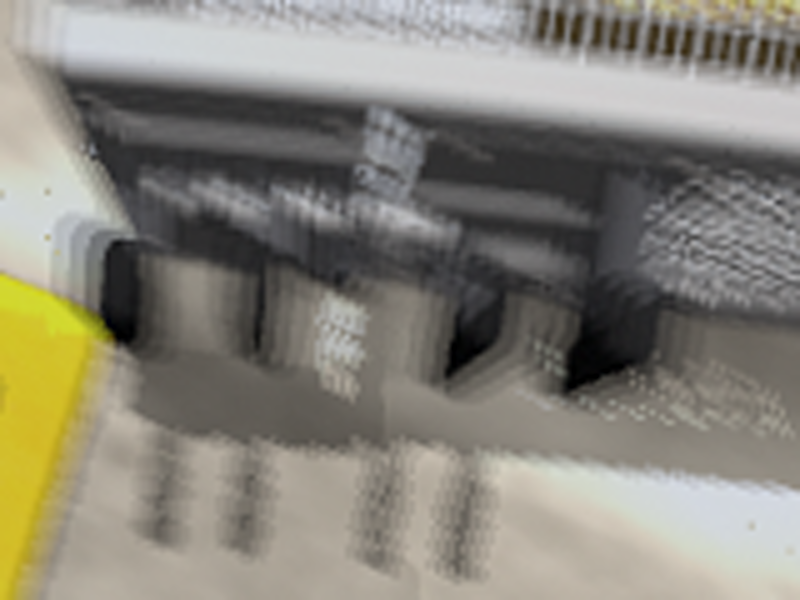

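jog_arm --offset '[[0,30,0],[0,30,0],[0,0,0],[0,0,0],[0,0,0]]' --delta_rot '[[0,0,3],[0,0,3],[0,0,0],[0,0,0],[0,0,0]]' --jaw '[76,76,76,76,76]'

```text
time: 2.65
tool_pos: [395.6, 121.4, 327.3]
tcp_rot: [179.4, 1.0, -79.5]
ft_force: [-0.1, -0.6, 0.4]
finger_gap: 65.0
```

Run:
```python
from h import *
s=monitor.sense();print(s["time"],s["tool_pos"],s["tcp_rot"],s["finger_gap"])
m=cams.camera_model("wrist")
p,d=cams.snapshot("wrist");cv2.imwrite("pics/w2.png",p[:,:,::-1]);np.savez("pics/w2.npz",p=p,d=d,T=m["camera_from_world"])
c=p[0:120,185:345,::-1]; cv2.imwrite("pics/w2z.png",cv2.resize(c,None,fx=5,fy=5,interpolation=cv2.INTER_CUBIC))
# point cloud
K=m["K"];u,v=np.meshgrid(np.arange(512),np.arange(384))
q=cv2.undistortPoints(np.stack([u,v],-1).reshape(-1,1,2).astype(float),K,np.array([m["k1"],0,0,0.]))[:,0]
P=np.c_[q,np.ones(len(q))]*d.reshape(-1,1);T=m["camera_from_world"];W=(P-T[:3,3])@T[:3,:3]
ok=(d.ravel()>0)&(W[:,0]>500)&(W[:,1]>20)&(W[:,1]<230)
col=p.reshape(-1,3).sum(1)
a=ok&(W[:,2]>196)&(W[:,2]<212)&(W[:,0]<620);print(a.sum())
S=W[a];
# top-down occupancy picture
img=np.zeros((240,500,3),np.uint8)
for (x,y,zz),cc in zip(W[ok&(W[:,2]>150)],p.reshape(-1,3)[ok&(W[:,2]>150)]):
    if 500<x<620: cv2.circle(img,(int((230-y)*2.2),int((620-x)*2)),1,tuple(int(k)for k in (cc if zz>197 else (255,0,0)))[::-1],-1)
cv2.imwrite("pics/w2td.png",img)
np.savez("pics/w2c.npz",W=W,p=p)
```

```text
2.65 [395.55689    121.38330866 327.31376094] [179.42275236   1.04907649 -79.46177968] 65.00695281264088
0
```

View pics/w2z.png

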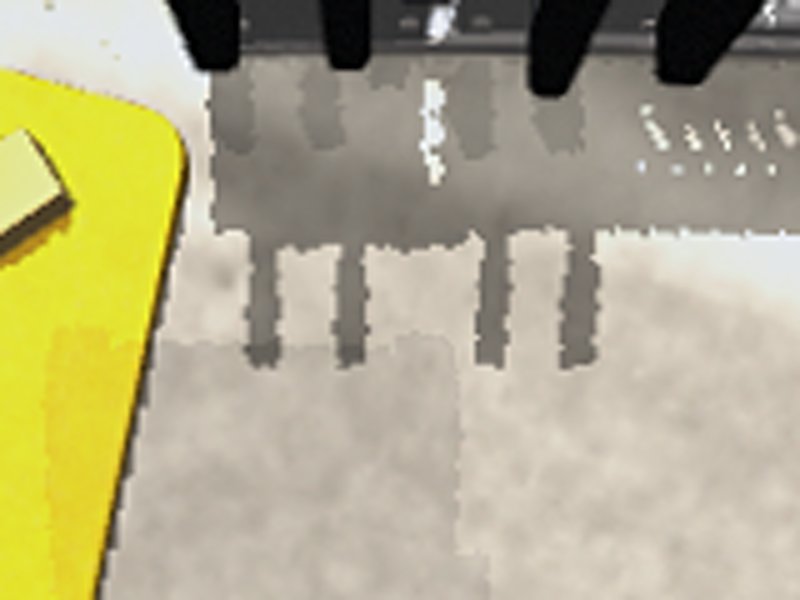

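View pics/w2td.png

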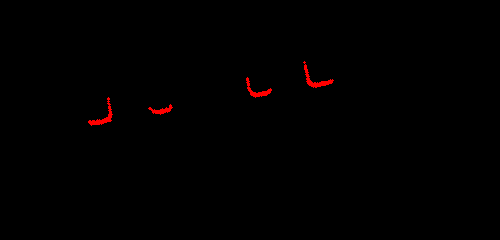

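```bash
cat >> h.py <<'E'
from scipy.spatial.transform import Rotation as Ro
def go(pos,yaw):
    s=monitor.sense();R=Ro.from_euler("xyz",s["tcp_rot"],degrees=True)
    D=Ro.from_euler("xyz",[180,0,yaw],degrees=True)
    print("t",s["time"],"off",R.inv().apply(np.array(pos)-s["tool_pos"]).round(1),"rot",np.degrees((R.inv()*D).as_rotvec()).round(2),"F",s["ft_force"].round(1),"gap",round(s["finger_gap"],1),"tcp",s["tool_pos"].round(1),s["tcp_rot"].round(1))
def cloud(name="wrist"):
    m=cams.camera_model(name);p,d=cams.snapshot(name);u,v=np.meshgrid(np.arange(512),np.arange(384))
    q=cv2.undistortPoints(np.stack([u,v],-1).reshape(-1,1,2).astype(float),m["K"],np.array([m["k1"],0,0,0.]))[:,0]
    P=np.c_[q,np.ones(len(q))]*d.reshape(-1,1);T=m["camera_from_world"];W=(P-T[:3,3])@T[:3,:3]
    W[d.ravel()<=0]=np.nan
    return m,p,d,W.reshape(384,512,3)
E
python3 -c "
from h import *
go([455,110,330],-80)"
```

```text
t 2.7 off [ 22.  -56.2  -3.7] rot [0.59 1.05 0.54] F [-0.1 -0.   0.1] gap 65.0 tcp [395.7 121.4 327.3] [179.4   1.1 -79.5]
```

jog_arm --offset '[[11,-28,-2],[11,-28,-2],[0,0,0],[0,0,0],[0,0,0]]' --delta_rot '[[0.3,0.5,0.3],[0.3,0.5,0.3],[0,0,0],[0,0,0],[0,0,0]]' --jaw '[76,76,76,76,76]'

```text
time: 3.2
tool_pos: [458.3, 109.0, 329.4]
tcp_rot: [179.9, 0.0, -80.1]
ft_force: [0.5, -0.7, 0.2]
finger_gap: 64.4
```

Run:
```python
from h import *
go([455,110,330],-80)
m,p,d,W=cloud();cv2.imwrite("pics/w3.png",p[:,:,::-1]);np.savez("pics/w3.npz",p=p,d=d,W=W)
c=p[0:120,185:345,::-1]; cv2.imwrite("pics/w3z.png",cv2.resize(c,None,fx=5,fy=5,interpolation=cv2.INTER_CUBIC))
img=np.zeros((400,600,3),np.uint8)
for (x,y,zz),cc in zip(W.reshape(-1,3),p.reshape(-1,3)):
    if 520<x<680 and -50<y<230 and 150<zz<230: cv2.circle(img,(int((230-y)*2.2),int((680-x)*2.2)),1,tuple(int(k)for k in (cc if zz>197 else (255,0,0)))[::-1],-1)
cv2.imwrite("pics/w3td.png",img)
```

```text
t 3.2 off [-1.5  3.1 -0.6] rot [ 0.09  0.04 -0.07] F [ 0.5 -0.7  0.2] gap 64.4 tcp [458.3 109.  329.4] [179.9   0.  -80.1]
```

View pics/w3z.png

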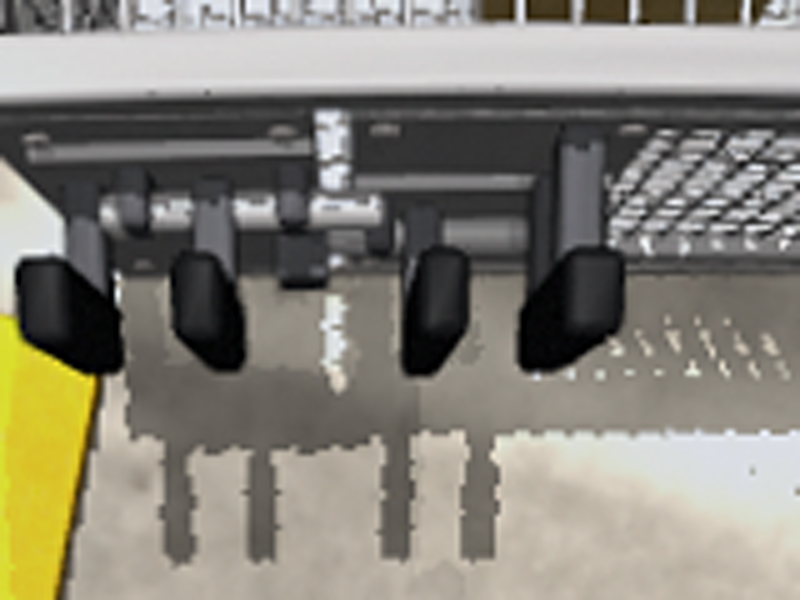

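View pics/w3td.png

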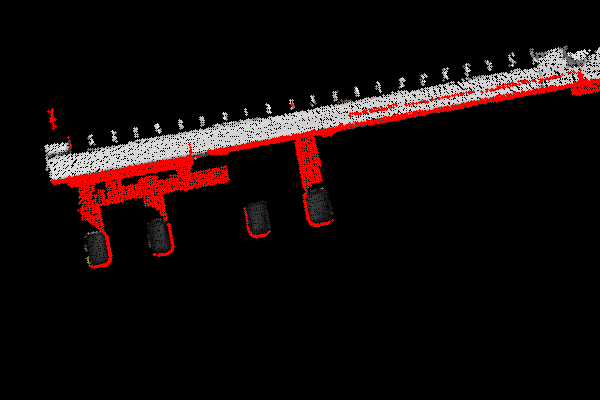

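Sharp view: the four black bar tops (crop px ≈ (45,290), (195,290), (435,285), (595,285)) with the white front rim above. Next I'll fit the tops and the front line.

Run:
```python
from h import *
z=np.load("pics/w3.npz");W=z["W"].reshape(-1,3);c=z["p"].reshape(-1,3).mean(1)
a=(W[:,2]>199)&(W[:,2]<211)&(c<110)&(W[:,0]<625)&(W[:,0]>540)
S=W[a];m=np.zeros((600,800),np.uint8)
m[((W[a][:,0]-500)*4).astype(int),((W[a][:,1]+0)*3.5).astype(int)]=255
m=cv2.dilate(m,np.ones((7,7)))
n,l,st,ce=cv2.connectedComponentsWithStats(m)
lab=l[((S[:,0]-500)*4).astype(int),(S[:,1]*3.5).astype(int)]
B=[]
for i in range(1,n):
    Q=S[lab==i]
    if len(Q)>40:
        (cx,cy),wh,an=cv2.minAreaRect(Q[:,:2].astype(np.float32));print(len(Q),Q.mean(0).round(1),"rect",round(cx,1),round(cy,1),np.round(wh,1),an);B.append((cx,cy))
# white rim front edge
a=(W[:,2]>201)&(W[:,2]<209)&(c>150)&(W[:,0]<680)
S=W[a];print(len(S),S[:,1].min(),S[:,1].max())
ys=np.arange(-40,200,6);E=[]
for y in ys:
    q=S[abs(S[:,1]-y)<3]
    if len(q)>10:E.append((np.percentile(q[:,0],3),y))
E=np.array(E)
k=np.polyfit(E[:,1],E[:,0],1)
for _ in range(3):
    rr=E[:,0]-np.polyval(k,E[:,1]);g=abs(rr-np.median(rr))<2;k=np.polyfit(E[g,1],E[g,0],1)
print(k,"yaw",-np.degrees(np.arctan(k[0])),g.sum(),len(g))
th=-np.arctan(k[0]);ex=np.array([np.cos(th),np.sin(th)]);ey=np.array([-np.sin(th),np.cos(th)])
o=np.array([k[1],0])
for b in B: print("bar along ey",round((b-o)@ey,1),"before rim",round((b-o)@ex,1))
# left end of rim
q=(S[:,:2]-o)@ey;print("rim ey max",np.percentile(q,99.8),"min",q.min())
# gate-face/hinge points z150-190
a=(W[:,2]>100)&(W[:,2]<200);q=(W[a][:,:2]-o);e=q@ey;f=q@ex
for y0 in range(-130,160,15):
    g=abs(e-y0)<7.5
    g&=(f>-60)&(f<20)
    if g.sum()>10: print(y0,g.sum(),np.percentile(f[g],[2,50]).round(1))
```

```text
203 [566.6 185.2 204.5] rect 566.7 185.7 [15.3 10.4] 12.038836479187012
195 [572.  157.1 204.5] rect 572.4 157.4 [15.8 10.2] 10.52320671081543
187 [580.2 112.9 204.9] rect 580.3 112.8 [14.7  9.4] 11.020570755004883
227 [585.6  85.8 204.8] rect 586.0 85.4 [15.8 11.4] 13.822267532348633
342 [610.4 133.3 202.1] rect 610.8 131.4 [  1.7 151.6] 10.425582885742188
4064 -77.2105404155607 209.21703203380287
[-1.86288950e-01  6.36372423e+02] yaw 10.55260913167636 40 40
bar along ey 195.4 before rim -34.5
bar along ey 166.5 before rim -34.1
bar along ey 121.2 before rim -34.5
bar along ey 93.1 before rim -33.9
bar along ey 133.8 before rim -1.1
rim ey max 210.12620839178558 min -78.76596500036291
-55 638 [-12.3  -6.9]
-40 448 [-5.4 -0.7]
-25 246 [-4.5  3.8]
-10 256 [-1.3  4.3]
5 207 [-1.5  4.1]
20 248 [-1.5  4. ]
35 226 [-1.5  4. ]
50 251 [-1.4  4.1]
65 227 [-1.4  4.3]
80 191 [-11.7  -0.9]
95 777 [-42.1 -12.2]
110 420 [-14.8  -1.4]
125 551 [-42.3  -3.7]
140 388 [-20.5  -8.8]
155 530 [-40.2  -7.5]
```

```bash
python3 -c "
from h import *
go([567.3,177.3,260],-79.3)"
```

```text
t 3.25 off [ -48.3 -119.4   69.3] rot [ 0.08  0.04 -0.76] F [-0.6  0.2  0.3] gap 65.0 tcp [458.1 109.1 329.5] [179.9   0.  -80.1]
```

jog_arm --offset '[[-16,-30,0],[-16,-30,0],[-16,-30,0],[0,-29,0],[0,0,35],[0,0,34],[0,0,0],[0,0,0],[0,0,0]]' --delta_rot '[[0,0,-0.4],[0,0,-0.4],[0,0,0],[0,0,0],[0,0,0],[0,0,0],[0,0,0],[0,0,0],[0,0,0]]' --jaw '[76,76,76,76,76,76,76,76,76]'

```text
time: 4.15
tool_pos: [568.2, 182.5, 263.9]
tcp_rot: [-179.7, 0.1, -79.1]
ft_force: [0.3, 0.5, 0.3]
finger_gap: 64.7
```

Run:
```python
from h import *
go([567.3,177.3,172],-79.3)
p,d=cams.snapshot("wrist");cv2.imwrite("pics/w4.png",p[:,:,::-1])
```

```text
t 4.15 off [ 5.1  2.3 91.9] rot [-0.28  0.1   0.22] F [0.3 0.5 0.3] gap 64.7 tcp [568.2 182.5 263.9] [-1.797e+02  1.000e-01 -7.910e+01]
```

View pics/w4.png

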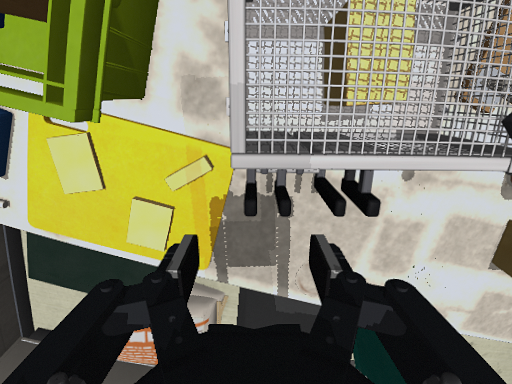

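jog_arm --offset '[[5,2,0],[0,0,20],[0,0,15],[0,0,0],[0,0,0]]' --delta_rot '[[-0.2,0.1,0.2],[0,0,0],[0,0,0],[0,0,0],[0,0,0]]' --jaw '[76,76,76,76,76]'

```text
time: 4.7
tool_pos: [570.4, 176.6, 236.7]
tcp_rot: [-179.2, -0.0, -79.3]
ft_force: [0.5, -0.0, 0.4]
finger_gap: 64.9
```

Run:
```python
from h import *
go([567.3,177.3,172],-79.3)
```

```text
t 4.7 off [-1.3  3.8 64.7] rot [-0.79 -0.02 -0.04] F [ 0.5 -0.   0.4] gap 64.9 tcp [570.4 176.6 236.7] [-179.2   -0.   -79.3]
```

jog_arm --offset '[[-1,4,0],[0,0,12],[0,0,12],[0,0,12],[0,0,12],[0,0,0],[0,0,0]]' --delta_rot '[[-0.8,0,0],[0,0,0],[0,0,0],[0,0,0],[0,0,0],[0,0,0],[0,0,0]]' --jaw '[76,76,76,76,76,76,76]'

```text
time: 5.4
tool_pos: [565.8, 176.8, 185.0]
tcp_rot: [179.9, -0.0, -79.3]
ft_force: [-0.5, -0.8, 0.1]
finger_gap: 64.5
```

Run:
```python
from h import *
go([567.3,177.3,172],-79.3)
```

```text
t 5.4 off [-0.2 -1.5 13. ] rot [ 0.09 -0.02 -0.04] F [-0.5 -0.8  0.1] gap 64.5 tcp [565.8 176.8 185. ] [179.9  -0.  -79.3]
```

Now down the rest of the way and squeeze.

jog_arm --offset '[[0,-1,13],[0,0,0],[0,0,0],[0,0,0],[0,0,0],[0,0,0],[0,0,0],[0,0,0],[0,0,0],[0,0,0]]' --delta_rot '[[0,0,0],[0,0,0],[0,0,0],[0,0,0],[0,0,0],[0,0,0],[0,0,0],[0,0,0],[0,0,0],[0,0,0]]' --jaw '[76,76,45,35,28,25,25,25,25,25]' --newtons 30

```text
time: 6.4
tool_pos: [567.5, 177.7, 172.3]
tcp_rot: [-180.0, 0.1, -79.3]
ft_force: [0.8, -0.1, -1.2]
finger_gap: 26.2
```

Run:
```python
from h import *
go([567.3,177.3,172],-79.3)
p,d=cams.snapshot("wrist");cv2.imwrite("pics/w5.png",p[:,:,::-1])
```

```text
t 6.4 off [0.4 0.3 0.3] rot [-0.02  0.06 -0.04] F [ 0.8 -0.1 -1.2] gap 26.2 tcp [567.5 177.7 172.3] [-1.80e+02  1.00e-01 -7.93e+01]
```

View pics/w5.png

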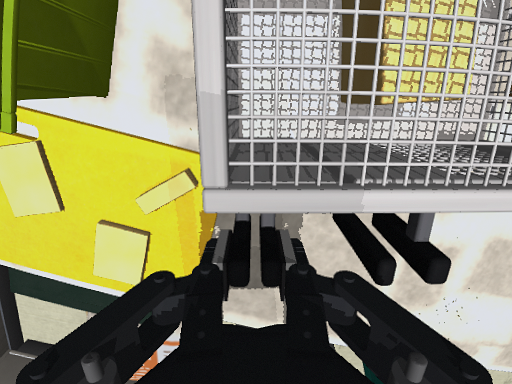

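The pads at (230,270) and (275,270) hold both bars, with the gap at 26 mm, so the catch is drawn. I'll open, rise, and shift to the gate catch.

jog_arm --offset '[[0,0,0],[0,0,0],[0,0,0],[0,0,0],[0,0,-20],[0,0,-25],[0,0,-25],[0,0,0]]' --delta_rot '[[0,0,0],[0,0,0],[0,0,0],[0,0,0],[0,0,0],[0,0,0],[0,0,0],[0,0,0]]' --jaw '[60,70,72,72,72,76,76,76]'

```text
time: 7.25
tool_pos: [567.0, 178.0, 244.4]
tcp_rot: [180.0, 0.1, -79.3]
ft_force: [1.1, 0.1, 1.8]
finger_gap: 64.7
```

Run:
```python
from h import *
go([583.5,91.8,240],-79.3)
m,p,d,W=cloud();cv2.imwrite("pics/w6.png",p[:,:,::-1])
c=p.mean(2);a=(W[...,2]>199)&(W[...,2]<210)&(c<110)&(W[...,0]<605)&(W[...,0]>540)&(W[...,1]>60)&(W[...,1]<210)
n,l,st,ce=cv2.connectedComponentsWithStats(a.astype(np.uint8))
for i in range(1,n):
    if st[i,4]>60: print(st[i,4],W[l==i].mean(0).round(1))
```

```text
t 7.25 off [87.8 -0.2  4.2] rot [ 0.03  0.1  -0.02] F [1.1 0.1 1.8] gap 64.7 tcp [567.  178.  244.4] [ 1.80e+02  1.00e-01 -7.93e+01]
298 [568.7 186.5 204.5]
275 [571.6 170.7 204.4]
271 [582.1 114.5 204.3]
335 [587.2  87.5 204.4]
```

View pics/w6.png

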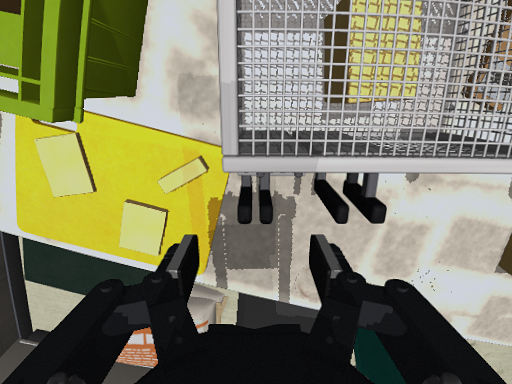

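The frame catch stays drawn: bar spacing is now 16 mm (was 29). On to the gate catch.

jog_arm --offset '[[29,0,0],[29,0,0],[29,0,0],[0,0,0],[0,0,0]]' --delta_rot '[[0,0,0],[0,0,0],[0,0,0],[0,0,0],[0,0,0]]' --jaw '[76,76,76,76,76]'

```text
time: 7.8
tool_pos: [580.8, 90.6, 236.5]
tcp_rot: [179.5, 0.2, -79.2]
ft_force: [-0.8, -0.1, -0.5]
finger_gap: 65.2
```

Run:
```python
from h import *
go([584,92.6,172],-79.3)
```

```text
t 7.8 off [-1.2 -4.1 64.5] rot [0.5  0.16 0.1 ] F [-0.8 -0.1 -0.5] gap 65.2 tcp [580.8  90.6 236.5] [179.5   0.2 -79.2]
```

jog_arm --offset '[[-1,-4,0],[0,0,12],[0,0,12],[0,0,12],[0,0,12],[0,0,0],[0,0,0]]' --delta_rot '[[0.5,0.2,0],[0,0,0],[0,0,0],[0,0,0],[0,0,0],[0,0,0],[0,0,0]]' --jaw '[76,76,76,76,76,76,76]'

```text
time: 8.5
tool_pos: [582.3, 95.8, 180.2]
tcp_rot: [179.7, 0.0, -79.0]
ft_force: [0.1, 0.2, 1.2]
finger_gap: 65.0
```

Run:
```python
from h import *
go([584,92.6,172],-79.3)
```

```text
t 8.5 off [ 3.5 -1.1  8.2] rot [0.28 0.03 0.33] F [0.1 0.2 1.2] gap 65.0 tcp [582.3  95.8 180.2] [179.7   0.  -79. ]
```

jog_arm --offset '[[3,-1,8],[0,0,0],[0,0,0],[0,0,0]]' --delta_rot '[[0.3,0,0.3],[0,0,0],[0,0,0],[0,0,0]]' --jaw '[76,76,76,76]'

```text
time: 8.9
tool_pos: [584.6, 92.7, 172.6]
tcp_rot: [-179.9, 0.0, -79.3]
ft_force: [-0.3, 0.5, 0.8]
finger_gap: 65.0
```

Run:
```python
from h import *
go([584,92.6,172],-79.3)
```

```text
t 8.9 off [-0.1  0.6  0.6] rot [-0.15  0.01 -0.02] F [-0.3  0.5  0.8] gap 65.0 tcp [584.6  92.7 172.6] [-179.9    0.   -79.3]
```

jog_arm --offset '[[0,0,0],[0,0,0],[0,0,0],[0,0,0],[0,0,0],[0,0,0],[0,0,0],[0,0,0],[0,0,0],[0,0,0]]' --delta_rot '[[0,0,0],[0,0,0],[0,0,0],[0,0,0],[0,0,0],[0,0,0],[0,0,0],[0,0,0],[0,0,0],[0,0,0]]' --jaw '[45,35,25,15,15,15,15,15,15,15]' --newtons 50

```text
time: 9.9
tool_pos: [585.9, 91.2, 174.8]
tcp_rot: [-179.7, -0.1, -79.4]
ft_force: [-0.1, -0.7, 0.3]
finger_gap: 23.5
```

Run:
```python
from h import *
go([584,92.6,172],-79.3)
# row for opening by a deg about hinge: tool frame; grip relative hinge in gate frame (-27 x,157 y)
for a in (2,3,4):
    t=np.radians(a);R=lambda t:np.array([[np.cos(t),-np.sin(t)],[np.sin(t),np.cos(t)]])
    g=np.array([-27.,157.]);d=R(t)@g-g  # gate frame axes x,y ; tool x=-gate y ; tool y = ?
    # tool yaw=gate_yaw-90: tool x=-y_g ; tool y=(sin yaw,-cos yaw) -> -x_g
    print(a,"tool",-d[1],-d[0],"rz",-a)
p,d=cams.snapshot("wrist");cv2.imwrite("pics/w7.png",p[:,:,::-1])
```

```text
t 9.9 off [-1.7  1.6  2.8] rot [-0.31 -0.1  -0.08] F [-0.1 -0.7  0.3] gap 23.5 tcp [585.9  91.2 174.8] [-1.797e+02 -1.000e-01 -7.940e+01]
2 tool 1.0379265689695103 5.462773311808235 rz -2
3 tool 1.6282338620913777 8.179742568515678 rz -3
4 tool 2.265868900298983 10.885995734842929 rz -4
```

View pics/w7.png

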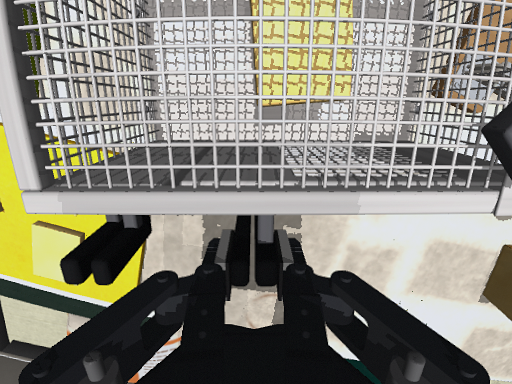

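Gap is 23.5 mm, so the gate catch is fully squeezed. I'll start the swing.

jog_arm --offset '[[1,5.5,0],[1,5.5,0],[1.6,8.2,0],[1.6,8.2,0],[1.6,8.2,0],[1.6,8.2,0]]' --delta_rot '[[0,0,-2],[0,0,-2],[0,0,-3],[0,0,-3],[0,0,-3],[0,0,-3]]' --jaw '[15,15,15,15,15,15]'

```text
time: 10.55
tool_pos: [546.9, 70.8, 174.8]
tcp_rot: [-179.6, -0.2, -62.9]
ft_force: [0.9, -1.2, 0.3]
finger_gap: 23.5
```

```bash
cat >> h.py <<'E'
H0=np.array([585.9,91.2]);GY=10.7
def gate():
    t=np.radians(GY);H=H0+np.array([[np.cos(t),-np.sin(t)],[np.sin(t),np.cos(t)]])@[27,-157.]
    s=monitor.sense();q=s["tool_pos"][:2]-H
    a=np.degrees(np.arctan2(q[1],q[0])-np.arctan2(157,-27.))%360-GY
    print("t",s["time"],"gate by pos",a.round(1),"by yaw",(s["tcp_rot"][2]+79.4).round(1),"rad",np.hypot(*q).round(1),"vs",np.hypot(27,157).round(1),"z",s["tool_pos"][2].round(1),s["tcp_rot"].round(1),"F",s["ft_force"].round(1),"gap",s["finger_gap"].round(1))
E
python3 -c "
from h import *
gate()"
```

```text
Traceback (most recent call last):
  File "h.py", line 29, in gate
    print("t",s["time"],"gate by pos",a.round(1),"by yaw",(s["tcp_rot"][2]+79.4).round(1),"rad",np.hypot(*q).round(1),"vs",np.hypot(27,157).round(1),"z",s["tool_pos"][2].round(1),s["tcp_rot"].round(1),"F",s["ft_force"].round(1),"gap",s["finger_gap"].round(1))
                                                                                                                                                                                                                                          ^^^^^^^^^^^^^^^^^^^^^
AttributeError: 'float' object has no attribute 'round'
```

```bash
sed -i 's/s\["finger_gap"\].round(1))/s["finger_gap"])/' h.py
python3 -c "
from h import *
gate()"
```

```text
t 10.55 gate by pos 15.9 by yaw 16.5 rad 159.9 vs 159.3 z 174.8 [-179.6   -0.2  -62.9] F [ 0.9 -1.2  0.3] gap 23.459539694954156
```

Tracking is good and the gap is still squeezed. Continuing.

jog_arm --offset '[[1.6,8.2,0],[1.6,8.2,0],[1.6,8.2,0],[1.6,8.2,0],[1.6,8.2,0],[1.6,8.2,0],[1.6,8.2,0],[1.6,8.2,0]]' --delta_rot '[[0,0,-3],[0,0,-3],[0,0,-3],[0,0,-3],[0,0,-3],[0,0,-3],[0,0,-3],[0,0,-3]]' --jaw '[15,15,15,15,15,15,15,15]'

```text
time: 11.35
tool_pos: [502.6, 22.1, 174.8]
tcp_rot: [-179.3, -0.3, -37.9]
ft_force: [3.3, 2.2, 1.1]
finger_gap: 23.6
```

```bash
python3 -c "
from h import *
gate()"
```

```text
t 11.35 gate by pos 39.5 by yaw 41.5 rad 160.4 vs 159.3 z 174.8 [-179.3   -0.3  -37.9] F [3.3 2.2 1.1] gap 23.62631221838029
```

jog_arm --offset '[[1.8,8.6,0],[1.8,8.6,0],[1.8,8.6,0],[1.8,8.6,0],[1.8,8.6,0],[1.8,8.6,0],[1.8,8.6,0],[1.8,8.6,0]]' --delta_rot '[[0,0,-2.8],[0,0,-2.8],[0,0,-2.8],[0,0,-2.8],[0,0,-2.8],[0,0,-2.8],[0,0,-2.8],[0,0,-2.8]]' --jaw '[15,15,15,15,15,15,15,15]'

```text
time: 12.15
tool_pos: [481.4, -43.9, 174.7]
tcp_rot: [-179.3, -0.3, -14.4]
ft_force: [2.7, 1.9, 0.1]
finger_gap: 23.5
```

```bash
python3 -c "
from h import *
gate()"
```

```text
t 12.15 gate by pos 64.5 by yaw 65.0 rad 160.8 vs 159.3 z 174.7 [-179.3   -0.3  -14.4] F [2.7 1.9 0.1] gap 23.539519206545723
```

jog_arm --offset '[[1.7,8.4,0],[1.7,8.4,0],[1.7,8.4,0],[1.7,8.4,0],[1.7,8.4,0],[1.7,8.4,0],[1.7,8.4,0],[1.7,8.4,0],[1,5.5,0],[0.8,4,0],[0,0,0],[0,0,0],[0,0,0],[0,0,0],[0,0,0]]' --delta_rot '[[0,0,-3],[0,0,-3],[0,0,-3],[0,0,-3],[0,0,-3],[0,0,-3],[0,0,-3],[0,0,-3],[0,0,-2],[0,0,-1.5],[0,0,0],[0,0,0],[0,0,0],[0,0,0],[0,0,0]]' --jaw '[15,15,15,15,15,15,15,15,15,15,15,15,15,15,15]'

```text
time: 13.65
tool_pos: [493.6, -120.0, 174.7]
tcp_rot: [-179.5, -0.4, 14.6]
ft_force: [2.1, 1.4, -0.0]
finger_gap: 23.9
```

Run:
```python
from h import *
gate()
for n in ("top","wrist","scene"):
    p,d=cams.snapshot(n);cv2.imwrite(f"pics/{n}8.png",p[:,:,::-1])
    if n=="top": cv2.imwrite("pics/top8z.png",cv2.resize(p[115:265,90:290,::-1],None,fx=4,fy=4,interpolation=cv2.INTER_CUBIC))
gate()
```

```text
t 13.65 gate by pos 92.3 by yaw 94.0 rad 160.4 vs 159.3 z 174.7 [-179.5   -0.4   14.6] F [ 2.1  1.4 -0. ] gap 23.867210955821726
t 13.8 gate by pos 92.3 by yaw 94.0 rad 160.4 vs 159.3 z 174.7 [-179.5   -0.4   14.6] F [2.2 1.  1.3] gap 23.824257967504366
```

View pics/wrist8.png

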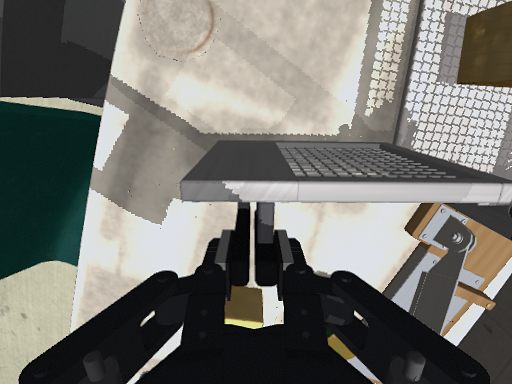

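View pics/top8z.png

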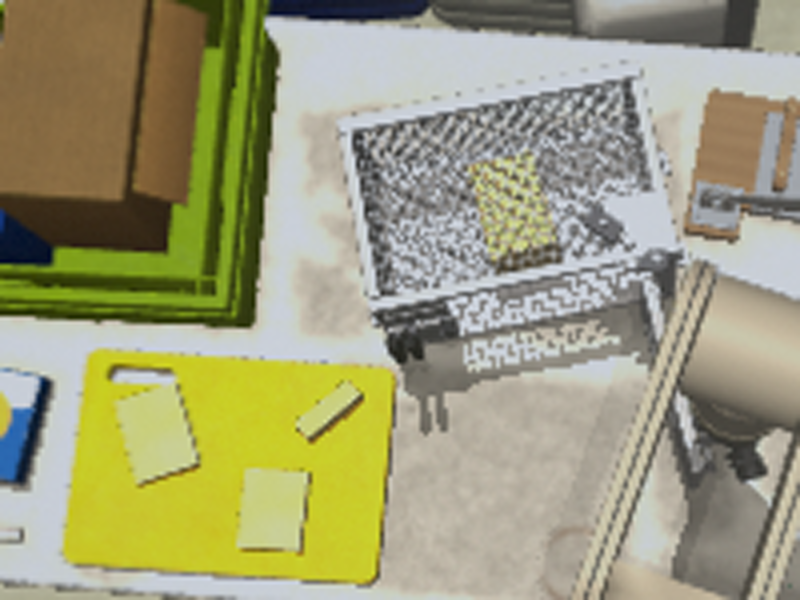

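View pics/scene8.png

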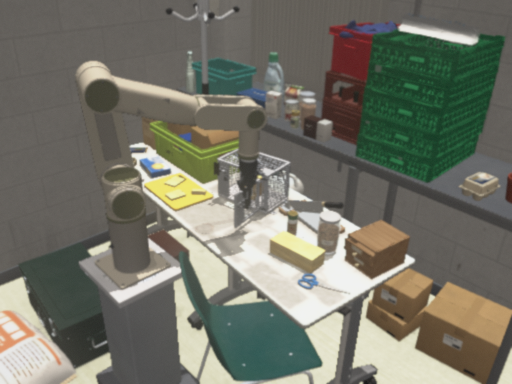

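The wrist view shows the gate edge-on at rows 140–200 with both catch bars in the pads at (230–280, 260). The top view shows the frame bars still together at (405,345) and the board, slices, stick and cheese where they were. Handing in.

Run:
```python
from h import *
gate();print(r.hand_in());gate()
```

```text
t 13.8 gate by pos 92.3 by yaw 94.0 rad 160.4 vs 159.3 z 174.7 [-179.5   -0.4   14.6] F [2.2 1.  1.3] gap 23.824257967504366
the job is handed in; nothing more can be done
None
the job is handed in; nothing more can be done
```

The cheese safe is open and the job was handed in at 13.8 s. The arm is still holding the gate about 92° from shut, slightly past square to the front. I squeezed the frame catch and let it go, then squeezed the gate catch and swung the gate out by it without releasing it.

Last checks:
- **Gate angle:** the tool position gives 92.3° and the tool yaw gives 94.0°. The two differ by about 2°, and both are well over the 81° needed. The reading stayed the same over the last 0.15 s of pictures.
- **Grip:** I set 50 N. The finger gap is 23.8 mm, slightly under the 25 mm given for the squeezed catch. The gate pulls back with about 2.5 N.
- **Frame catch:** the spacing between its bars went from 29 mm to 16 mm (17 mm expected when fully squeezed). The final top picture shows the bars still together.
- **Bystanders:** the pictures show no visible movement of the block in the safe, the board, slices and stick, the long cheese, the jar or the scissors. I checked these by eye only and did not measure them.

Nothing failed in these checks, but `hand_in()` gives no verdict, so I have no official result.

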